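# Lock the service cradle with its quarter-turn T-stud

## Robot

A 6-joint arm with a two-finger parallel gripper is mounted at the origin on the work surface. World frame = base frame: x ahead of the robot, y to its left, z up, the work surface at z = 0. Lengths are in mm, angles in rad, forces in N, time in s.
With the tool pointing down it reaches from about 350 to 975 mm from the base axis. Payload 7.1 kg.
Tool frame: the origin (TCP) lies at the very end of the fingers, on their centre line; the grasp point (between the pads) lies 19 mm behind it (ctrl.pinch_z is the distance from the TCP to the grasp point, in mm); z points along the fingers, y is the direction in which the jaws open and shut (so a half turn about z gives the same grasp; the last joint's range is limited). The gripper opens to 88 mm and grips with 3 to 60 N. Pads are 20 mm wide; open, the fingers measure 115 mm over their backs; the gripper's body (75 mm by 178 mm) begins 61 mm behind the grasp point.
Start: joints at [1.258, 0.423, 1.63, -0, 1.089, -0.019], TCP at [180.963, 598.212, 222.675] pointing down, gripper open.
Joint ranges: [-3, 3], [-0.9, 2.11], [0.09, 2.58], [-1.31, 4.45], [0.11, 2.69], [-2.54, 2.54]. Speed limits (rad/s): [2.39, 2.39, 3.01, 3.14, 3.14, 3.14].

## Interface

Orientations are given as a rotation vector (axis times angle).
In Python, from workcell import ctrl gives the robot as it stands.
- The arm moves only by the shell command python3 -m inch 'ROWS' [OPENING]. ROWS is JSON, a list of rows, each an object with "xyz": the shift along the tool's x, y, z in cm, a list of three; "spin": the turn about the tool's z in degrees. A call has 1 to 20 rows; each row is the pose to reach, as a shift and turn from the pose measured when the call began, along the tool's axes at that moment; what a row does not reach only later rows make up. A row lasts 1/10 s, in which the tool goes at most 50 mm and 8.59 degrees, less where a joint would pass 70% of its speed; a pose out of reach is approached as far as the arm can. A call with a gripper value outside its range is refused whole. OPENING is the closure, from 0 (fully open) to 1 (shut), set as the call begins (- or left out, the last holds). The fingers move at their own pace and stop on an object; the grip force is fixed at half the most. Time passes only in rows, so rows that repeat a pose let the fingers close. It gives the time, the measured TCP pose, the force and the opening at its end, in the units of the state.
- ctrl.get_obs(): the state, without advancing time (a new reading comes with each control period).
- ctrl.get_image(name): name is "scene" or "top" or "wrist"; returns the picture (400x640x3 uint8, red, green, blue); there is no depth.
- ctrl.camera_info(name): a dict with "camera_matrix" (3x3 intrinsics, pixels), "k1" (the pictures are not rectified: a ray, as slopes to the right and down, at radius r is drawn at 1 + k1 r^2 times it, then the intrinsics apply), "R" (3x3) and "t" (3): a world point X has camera coordinates R X + t; the wrist camera has in their place "hand_eye" (4x4, takes a point from camera to tool coordinates, whose origin is the TCP and whose axes are the flange's). Camera axes: x right, y down, z forward; pixel columns grow to the right and rows downward; lengths in mm; the calibration is good to about 2 mm. A picture is of the moment at which its call begins: read the wrist's pose just before it. camera_info takes no time and is no camera call.
- ctrl.close_job(): hands the job in, once; it reports no verdict.
The state is a dict: "t": time; "qpos": joint angles; "qvel": joint speeds; "joint_torque": joint torques, N m; "ee_pos": TCP position; "orientation": TCP orientation; "ft_force": force on the tool from outside, world axes, zero at the start; "moment": the same for the moment, N m; "width": finger opening in mm.
Only numpy, scipy, OpenCV 4.12 (cv2) and the standard library are available. Lean on these libraries where they do the work, as an engineer would, in place of code of your own. Each camera call takes 0.05 s, during which the arm holds its last target. There are 200 camera calls.

## Task

Take the orange-handled T-stud out of its wooden stand and lower its head into the slotted rail at the blue end, until its collar rests on the rail. Slide it along the slot, against the spring plunger, until you feel its head meet the end of the pocket; then ease it back a few millimetres and turn it a quarter turn (either way), so that its head locks crosswise under the rail's lips. Be gentle, never force the stud against the rail or the cradle, leave the other things on the bench where they are, and finally let go of the stud, left upright with its collar down on the rail.

Things in the scene. Friction and masses are not known exactly. Their poses are not given: they have to be found in the camera images.
- stud_grip (a point): Centre of the stud's orange handle, 40 mm long (own x), 14 mm wide (own y), 32 mm high (own z, up); grip it across the 14 mm. Below: a neck 12 mm across, a round steel collar 32 mm across, 7 mm thick, its underside 31.5 mm below this point, a shank 9 mm across, then the hammer head, its top 41 mm and its foot 50 mm below this point.
- stud: The whole T-stud, about 0.2 kg; origin: centre of the foot of its head, z up the shank. The head is 26 mm long along own x (the same way as the handle), 10 mm wide along own y and 9 mm high.
- rail: Fixed aluminium T-slot rail, 300 mm long (x), 50 mm wide (y), 28 mm high; origin: centre of its underside, z up. Slot along x at y = 0: 14 mm wide between lips 8 mm thick, over a channel 12 mm high. With the collar down on the rail the handle's centre is 59.5 mm above the rail's underside and the head hangs clear of floor and lips. Forces of the stud on rail or cradle should stay under 30 N.
- rail_entry (a point): Middle of the rail's blue-painted entry end (80 mm long), on the slot's middle at the top of the rail, 110 mm to -x of the rail's origin; axes as the rail. Lower the stud here, head lengthwise. From here to the pocket, guides 15 mm apart in the channel keep the head lengthwise: it cannot turn.
- pocket_zone (a point): Fixed mark at the rail's top, 30 mm to +x of its origin. The centre of the cradle's locking pocket, hidden under the lips, is anywhere within 25 mm either way along x: not measured, find it by feel. Its rigid end wall meets the head's nose with the stud 2 mm past the centre (+x). The head can turn from 1 mm past to 6 mm short of the centre: ease back 4 or 5 mm from the wall.
- rail_end (a point): Middle of the rail's +x end, at its top; the cradle with an open instrument stands over it, up to 125 mm high, beginning 75 mm past the pocket. A brass spring plunger in the slot meets the shank 16 mm before the pocket's centre, its force growing from 1.2 to 4 N; after the turn it pushes the stud back, at most 13 mm short of the centre. Its grey housing begins 26 mm past the centre, 36 mm high.
- stand: Fixed wooden block, 70 mm (x) x 50 mm (y) x 24 mm high; origin: centre of its underside. At the start the stud hangs upright by its collar in its oblong hole (30 x 14 mm, right through), handle along the block's x, handle's centre 55.5 mm above the bench.
- dish: Bystander: grey plastic bowl, 68 mm across, 26 mm high; origin: centre of its underside.
- meter: Bystander: black analogue meter lying on its back, 130 x 100 x 50 mm, yellowish round dial; origin: centre of its underside.
- tube: Bystander: glass valve with a black base standing up, 34 mm across, 78 mm high; origin: centre of its underside.
- transformer: Bystander: small steel and copper transformer, 60 x 50 x 53 mm; origin: centre of its underside.
- capacitor: Bystander: aluminium can standing up, 34 mm across, 55 mm high; origin: centre of its underside.
- screwdriver: Bystander: screwdriver lying on the bench, 170 mm long; origin: under its middle.
- dial_knob: Bystander: loose black dial knob, 40 mm across, 22 mm high; origin: centre of its underside.
Things that resemble listed ones, but are neither listed nor needed, are in the scene too. Leave any turquoise look-alike of the stud alone.

How it is judged:
By the outcome, as a careful person would: the job done as asked, in the order asked, and still so for the second after the job is handed in, with the robot touching nothing.
It also fails if it takes over 72 s, if anything falls off the work surface, if the arm or the gripper's body presses on something with over 40 N, if the wrist force passes 120 N, or if a joint passes its speed limit or range.

## Working session

There is one attempt and no reset: what is moved stays moved. The work goes in short steps, Python scripts to look and compute and a shell command to move; the robot and the scene stay as the last step left them, time stands still between calls to the robot, and variables do not carry over. Pictures are saved under pics/ and viewed, about 8 in all and at most 12, crops included, and the job is handed in when it is done.

```bash
mkdir -p pics; ls
python3 - <<'E'
from workcell import ctrl
import cv2,numpy as np
print(ctrl.get_obs())
for n in("scene","top","wrist"):
    cv2.imwrite(f"pics/{n}0.png",ctrl.get_image(n)[:,:,::-1]); i=ctrl.camera_info(n); print(n,{k:np.round(v,4).tolist() for k,v in i.items() if not isinstance(v,str)})
E
```

```text
pics
{'t': 0.0, 'qpos': array([ 1.25797047e+00,  4.23859202e-01,  1.63070100e+00, -1.71301786e-05,
        1.08860978e+00, -1.90009017e-02]), 'qvel': array([ 0.00252046, -0.00023448,  0.0014969 ,  0.00132841,  0.00017016,
        0.00051535]), 'joint_torque': array([ 5.85802809e-04, -5.44633126e+01, -2.73663855e+01,  6.43829280e-02,
        2.27703725e-02, -1.01475475e-04]), 'ee_pos': array([180.81426268, 597.6769643 , 221.88592299]), 'orientation': array([-4.59832256e-01, -3.10750865e+00,  2.44737439e-03]), 'ft_force': array([-0.55520669, -0.45408646, -0.0429767 ]), 'moment': array([ 0.04757719,  0.01024183, -0.00137254]), 'width': 87.83489894285343}
scene {'camera_matrix': [[436.5958, 0.0, 319.1594], [0.0, 436.5958, 206.0633], [0.0, 0.0, 1.0]], 'k1': 0.0067, 'R': [[0.6132, 0.7899, -0.008], [0.5422, -0.4283, -0.7229], [-0.5744, 0.4389, -0.6909]], 't': [-253.5982, -278.6872, 1421.5583]}
top {'camera_matrix': [[421.5488, 0.0, 316.1828], [0.0, 421.5488, 186.7486], [0.0, 0.0, 1.0]], 'k1': -0.0799, 'R': [[-0.0267, -0.9995, -0.0156], [-0.9909, 0.0285, -0.1315], [0.1319, 0.012, -0.9912]], 't': [-71.9554, 557.2256, 1086.9015]}
wrist {'camera_matrix': [[331.4973, 0.0, 320.1664], [0.0, 331.4973, 202.6669], [0.0, 0.0, 1.0]], 'k1': 0.0136, 'hand_eye': [[-0.0002, -0.9573, -0.2891, 80.5902], [1.0, -0.0003, 0.0002, 0.4139], [-0.0003, -0.2891, 0.9573, -162.141], [0.0, 0.0, 0.0, 1.0]]}
```

View pics/top0.png

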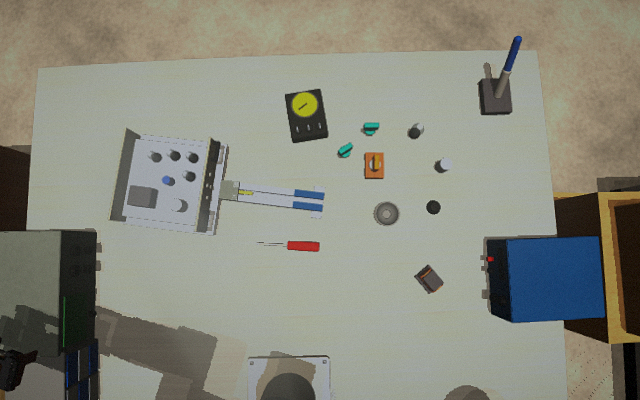

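View pics/scene0.png

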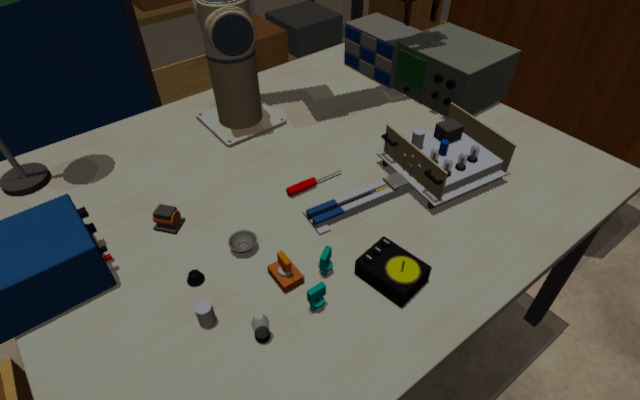

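The orange stud is at (375,162) in its stand in the top view. Possible confusions are the turquoise look-alikes at (371,128) and (345,150), the red screwdriver handle at (303,246) and the copper transformer at (429,278). By the description I choose (375,162). The rail's blue end is near (310,200), and it runs left to the cradle at about (215,185).

```bash
cat > h.py <<'E'
from workcell import ctrl
import cv2,numpy as np
from scipy.spatial.transform import Rotation as Ro
def cam(n,obs=None):
    i=ctrl.camera_info(n);K=np.array(i["camera_matrix"]);k=i["k1"]
    if n!="wrist":
        R=np.array(i["R"]);return K,k,R.T,-R.T@np.array(i["t"])
    H=np.array(i["hand_eye"]);Rt=Ro.from_rotvec(obs["orientation"]).as_matrix()
    return K,k,Rt@H[:3,:3],Rt@H[:3,3]+obs["ee_pos"]
def ray(c,p):
    K,k,R,o=c
    n=cv2.undistortPoints(np.array([[p]],float),K,np.array([k,0,0,0,0.]))[0,0]
    return o,R@np.array([n[0],n[1],1])
def onz(c,p,z):
    o,d=ray(c,p);return o+d*(z-o[2])/d[2]
def proj(c,X):
    K,k,R,o=c;v=R.T@(np.array(X,float)-o);u=v[:2]/v[2];u=u*(1+k*(u@u));return K[:2,:2]@u+K[:2,2]
def blobs(im,lo,hi,amin=15,roi=None):
    m=cv2.inRange(cv2.cvtColor(im,cv2.COLOR_RGB2HSV),np.array(lo),np.array(hi))
    if roi: q=np.zeros_like(m);x0,y0,x1,y1=roi;q[y0:y1,x0:x1]=m[y0:y1,x0:x1];m=q
    cs,_=cv2.findContours(m,cv2.RETR_EXTERNAL,cv2.CHAIN_APPROX_NONE)
    return m,[c for c in cs if cv2.contourArea(c)>=amin]
E
python3 - <<'E'
from h import *
im=cv2.imread("pics/top0.png")[:,:,::-1].copy();c=cam("top")
for nm,lo,hi,z,roi in(("orange",(5,120,60),(25,255,255),24,(350,140,400,190)),("blue",(95,100,50),(125,255,255),28,(280,180,340,220)),("dish",(0,0,60),(180,60,140),26,(365,195,405,230))):
    for b in blobs(im,lo,hi,15,roi)[1]:
        r=cv2.minAreaRect(b);print(nm,np.round(r[0],1),np.round(r[1],1),round(r[2],1),[np.round(onz(c,p,z),0)[:2].tolist() for p in cv2.boxPoints(r)],"ctr",np.round(onz(c,r[0],z),1))
w=cv2.hconcat([cv2.resize(im[135:195,330:400],None,fx=5,fy=5,interpolation=2),cv2.resize(im[165:225,200:335][:, :],None,fx=3,fy=5,interpolation=2)])
cv2.imwrite("pics/c1.png",w[:,:,::-1])
E
```

```text
orange [374.  165.5] [25. 18.] 90.0 [[645.0, -223.0], [644.0, -272.0], [575.0, -268.0], [577.0, -220.0]] ctr [ 610.2 -245.5   24. ]
blue [307.3 205.8] [29.3  6.4] 7.1 [[503.0, -22.0], [520.0, -25.0], [508.0, -102.0], [491.0, -99.0]] ctr [505.6 -62.2  28. ]
blue [308.6 194.1] [29.   6.5] 6.3 [[533.0, -27.0], [551.0, -29.0], [540.0, -106.0], [523.0, -104.0]] ctr [536.8 -66.4  28. ]
dish [386.  213.5] [23. 26.] 90.0 [[511.0, -238.0], [509.0, -308.0], [447.0, -305.0], [450.0, -235.0]] ctr [ 479.1 -271.4   26. ]
```

View pics/c1.png

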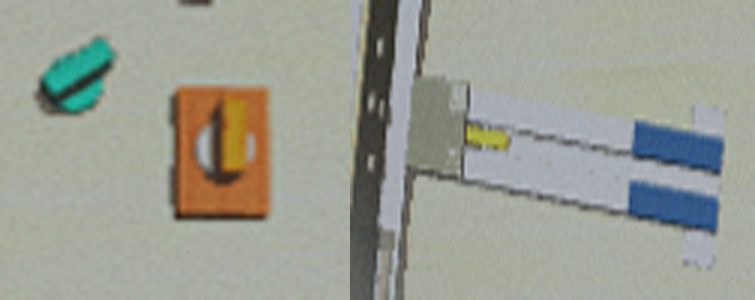

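```bash
cat >> h.py <<'E'
def togo(xyz,yaw=None):
    "shift in tool axes (cm) and spin (deg) taking TCP to xyz, tool x axis to world angle yaw (deg)"
    o=ctrl.get_obs();R=Ro.from_rotvec(o["orientation"]).as_matrix()
    y=np.degrees(np.arctan2(R[1,0],R[0,0]));tilt=np.degrees(np.arccos(-R[2,2]))
    d=R.T@(np.array(xyz)-o["ee_pos"])/10
    s=None if yaw is None else -((yaw-y+180)%360-180)
    print("t",round(o["t"],2),"yaw",round(y,2),"tilt",round(tilt,2),"pos",np.round(o["ee_pos"],1),"q",np.round(o["qpos"],2),"F",np.round(o["ft_force"],1),"w",round(o["width"],1),"| shift",np.round(d,2),"spin",None if s is None else round(s,1))
E
python3 -c "
from h import *
togo((560,-245,190),-2.5);togo((560,-245,190),177.5)"
```

```text
t 0.15 yaw 163.17 tilt 0.06 pos [180.8 597.8 222.1] q [ 1.26  0.42  1.63 -0.    1.09 -0.02] F [0.8 0.6 0.9] w 87.7 | shift [-60.7  -69.69   3.29] spin 165.7
t 0.15 yaw 163.17 tilt 0.06 pos [180.8 597.8 222.1] q [ 1.26  0.42  1.63 -0.    1.09 -0.02] F [0.8 0.6 0.9] w 87.7 | shift [-60.7  -69.69   3.29] spin -14.3
```

```bash
python3 -m inch '[{"xyz":[-32,-33,1.6],"spin":80},{"xyz":[-32,-33,1.6],"spin":80},{"xyz":[-32,-33,1.6],"spin":80},{"xyz":[-32,-33,1.6],"spin":80},{"xyz":[-32,-33,1.6],"spin":80},{"xyz":[-32,-33,1.6],"spin":80},{"xyz":[-32,-33,1.6],"spin":80},{"xyz":[-32,-33,1.6],"spin":80},{"xyz":[-32,-33,1.6],"spin":80},{"xyz":[-32,-33,1.6],"spin":80}]' 0.5; python3 -m inch '[{"xyz":[0,0,0],"spin":0}]'; python3 -c "
from h import *
togo((610,-245,190),-2.5)"
```

```text
t: 1.15
ee_pos: [392.8, 185.7, 206.3]
orientation: [2.358, 2.074, -0.002]
ft_force: [-0.4, -0.2, 0.6]
width: 43.6
t: 1.25
ee_pos: [393.3, 184.5, 206.3]
orientation: [2.362, 2.07, -0.003]
ft_force: [-0.1, -0.7, 0.5]
width: 43.7
t 1.25 yaw 82.46 tilt 0.11 pos [393.3 184.5 206.3] q [ 0.41  0.16  2.05 -0.    0.93  0.55] F [-0.1 -0.7  0.5] w 43.7 | shift [-39.74  27.12   1.69] spin 85.0
```

```bash
python3 -m inch '[{"xyz":[-39.7,27.1,1.7],"spin":85},{"xyz":[-39.7,27.1,1.7],"spin":85},{"xyz":[-39.7,27.1,1.7],"spin":85},{"xyz":[-39.7,27.1,1.7],"spin":85},{"xyz":[-39.7,27.1,1.7],"spin":85},{"xyz":[-39.7,27.1,1.7],"spin":85},{"xyz":[-39.7,27.1,1.7],"spin":85},{"xyz":[-39.7,27.1,1.7],"spin":85},{"xyz":[-39.7,27.1,1.7],"spin":85},{"xyz":[-39.7,27.1,1.7],"spin":85},{"xyz":[-39.7,27.1,1.7],"spin":85},{"xyz":[-39.7,27.1,1.7],"spin":85},{"xyz":[-39.7,27.1,1.7],"spin":85}]'
python3 - <<'E'
from h import *
togo((610,-245,190),-2.5)
o=ctrl.get_obs();c=cam("wrist",o);im=ctrl.get_image("wrist");np.savez("w1.npz",im=im,p=o["ee_pos"],r=o["orientation"])
m,bs=blobs(im,(3,120,50),(28,255,255),80)
for b in bs:
    r=cv2.minAreaRect(b);print(np.round(r[0]),np.round(r[1]),round(r[2],1),np.round([onz(c,p,24)[:2] for p in cv2.boxPoints(r)],1).tolist(),np.round(onz(c,r[0],24),1))
cv2.imwrite("pics/w1.png",im[:,:,::-1])
E
```

```text
t: 2.55
ee_pos: [609.5, -242.4, 189.6]
orientation: [3.14, -0.063, -0.003]
ft_force: [-0.0, 0.3, -0.2]
width: 43.6
t 2.55 yaw -2.31 tilt 0.11 pos [ 609.5 -242.4  189.6] q [-0.4   0.5   1.58 -0.    1.06  1.22] F [-0.   0.3 -0.2] w 43.6 | shift [ 0.06  0.26 -0.04] spin 0.2
[468. 395.] [  8. 153.] 90.0 [[341.8, -320.0], [335.5, -507.9], [323.1, -509.7], [329.2, -320.3]] [ 332.2 -414.9   24. ]
[222. 340.] [16. 65.] 5.3 [[380.8, -99.8], [470.4, -118.5], [467.6, -136.6], [377.7, -119.0]] [ 425.5 -118.8   24. ]
[418. 339.] [66. 17.] 83.7 [[460.3, -333.5], [462.1, -352.7], [370.0, -365.7], [367.9, -345.3]] [ 416.6 -349.1   24. ]
[  8. 257.] [17.  8.] 5.2 [[539.2, 105.7], [547.9, 102.2], [545.3, 84.8], [536.5, 88.2]] [542.3  95.2  24. ]
[324. 180.] [69. 49.] 90.0 [[647.9, -223.5], [645.9, -271.6], [574.4, -270.5], [576.5, -219.3]] [ 612.3 -246.3   24. ]
```

View pics/w1.png

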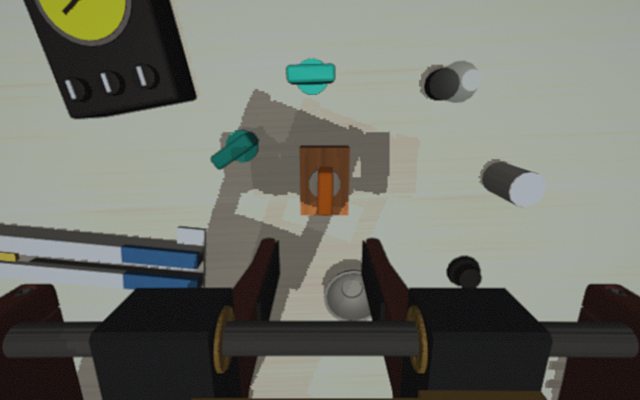

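Run:
```python
from h import *
d=np.load("w1.npz");im=d["im"];c=cam("wrist",dict(ee_pos=d["p"],orientation=d["r"]))
hsv=cv2.cvtColor(im,cv2.COLOR_RGB2HSV)
print(hsv[172:216:6,300:350:4].tolist()[3]); 
for n,X in(("stand hyp",(611.5,-246,71.5)),("stand top",(611.5,-246,24))):print(n,np.round(proj(c,X)))
m,bs=blobs(im,(11,150,60),(28,255,255),100,(295,140,355,220))
for b in bs:
    r=cv2.minAreaRect(b);print(np.round(r[0],1),np.round(r[1]),round(r[2],1),np.round([onz(c,p,71.5)[:2] for p in cv2.boxPoints(r)],1).tolist(),np.round(onz(c,r[0],71.5),1))
m,bs=blobs(im,(3,120,50),(28,255,255),80,(295,140,355,220))
h=cv2.convexHull(bs[0]);print(cv2.approxPolyDP(h,3,True)[:,0].tolist(),[np.round(onz(c,p[0].astype(float),24)[:2],1).tolist() for p in cv2.approxPolyDP(h,3,True)])
```

```text
[[12, 98, 96], [12, 160, 94], [12, 162, 88], [22, 28, 102], [17, 38, 95], [13, 225, 135], [13, 219, 140], [12, 215, 140], [10, 154, 106], [19, 28, 100], [12, 166, 92], [13, 158, 89], [12, 122, 96]]
stand hyp [325. 194.]
stand top [324. 181.]
[324.5 180.5] [67. 47.] 90.0 [[652.8, -227.4], [651.2, -266.8], [591.8, -265.8], [593.5, -224.0]] [ 623.3 -246.    71.5]
[[347, 146], [347, 213], [301, 214], [300, 148]] [[646.0, -269.6], [576.7, -268.4], [577.5, -220.5], [645.9, -223.4]]
```

Run:
```python
from h import *
d=np.load("w1.npz");im=d["im"];c=cam("wrist",dict(ee_pos=d["p"],orientation=d["r"]))
m,bs=blobs(im,(8,195,60),(28,255,255),50,(295,140,355,222))
for b in bs:
    r=cv2.minAreaRect(b);print(np.round(r[0],1),np.round(r[1]),round(r[2],1),np.round([onz(c,p,71.5)[:2] for p in cv2.boxPoints(r)],1).tolist(),np.round(onz(c,r[0],71.5),1))
togo((611,-246,69),-2)
```

```text
[324.5 190.5] [47. 15.] 90.0 [[635.3, -240.1], [634.8, -252.9], [592.4, -251.6], [593.0, -238.2]] [ 614.3 -245.7   71.5]
t 2.6 yaw -2.33 tilt 0.1 pos [ 609.6 -242.5  189.9] q [-0.4   0.5   1.58 -0.    1.06  1.22] F [-0.5  0.3 -0.2] w 44.0 | shift [ 0.17  0.33 12.09] spin -0.3
```

```bash
python3 -m inch '[{"xyz":[0.25,0.33,4],"spin":0},{"xyz":[0.25,0.33,8],"spin":0},{"xyz":[0.25,0.33,11],"spin":0},{"xyz":[0.25,0.33,13.5],"spin":0},{"xyz":[0.25,0.33,14.3],"spin":0},{"xyz":[0.25,0.33,14.3],"spin":0},{"xyz":[0.25,0.33,14.3],"spin":0}]'; python3 -c "
from h import *
togo((612,-245.8,46.5),-2)
cv2.imwrite('pics/w2.png',ctrl.get_image('wrist')[:,:,::-1])"
```

```text
t: 3.3
ee_pos: [612.6, -245.7, 48.2]
orientation: [3.139, -0.062, 0.0]
ft_force: [0.0, 0.0, 0.8]
width: 43.6
t 3.3 yaw -2.27 tilt 0.11 pos [ 612.6 -245.7   48.2] q [-0.4   0.69  1.63 -0.    0.82  1.21] F [0.  0.  0.8] w 43.6 | shift [-0.06  0.01  0.17] spin -0.3
```

View pics/w2.png

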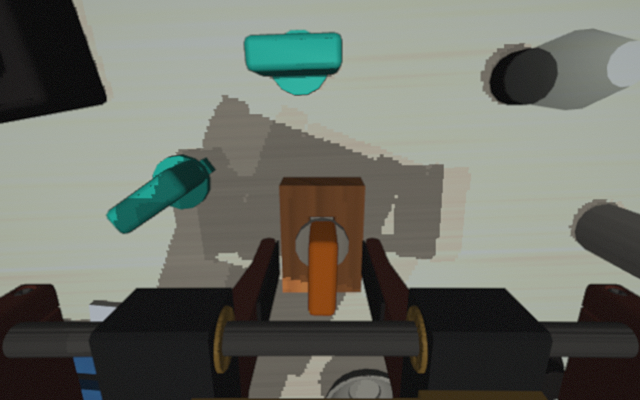

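The handle (322,265) sits centred between the fingers at (262,270) and (378,270). Next I close the gripper.

```bash
python3 -m inch '[{"xyz":[0,0,0.15],"spin":0},{"xyz":[0,0,0.15],"spin":0},{"xyz":[0,0,0.15],"spin":0},{"xyz":[0,0,0.15],"spin":0},{"xyz":[0,0,0.15],"spin":0},{"xyz":[0,0,0.15],"spin":0}]' 1; python3 -m inch '[{"xyz":[0,0,-0.5],"spin":0},{"xyz":[0,0,-1],"spin":0},{"xyz":[0,0,-2],"spin":0},{"xyz":[0,0,-4],"spin":0},{"xyz":[0,0,-7],"spin":0},{"xyz":[0,0,-10],"spin":0},{"xyz":[0,0,-10],"spin":0},{"xyz":[0,0,-10],"spin":0}]'; python3 -c "
from h import *
togo((521,-64,180),81)"
```

```text
t: 3.95
ee_pos: [613.0, -246.2, 47.4]
orientation: [3.139, -0.063, 0.002]
ft_force: [-0.9, -0.1, 3.4]
width: 14.1
t: 4.75
ee_pos: [613.0, -246.0, 148.0]
orientation: [3.138, -0.063, 0.004]
ft_force: [0.5, -0.7, -3.2]
width: 13.7
t 4.75 yaw -2.28 tilt 0.23 pos [ 613. -246.  148.] q [-0.4   0.56  1.6  -0.    0.98  1.21] F [ 0.5 -0.7 -3.2] w 13.7 | shift [ -9.91 -17.81  -3.28] spin -83.3
```

```bash
python3 -m inch '[{"xyz":[-10.4,-11,0],"spin":-83.3},{"xyz":[-10.4,-11,0],"spin":-83.3},{"xyz":[-10.4,-11,0],"spin":-83.3},{"xyz":[-10.4,-11,0],"spin":-83.3},{"xyz":[-10.4,-11,0],"spin":-83.3},{"xyz":[-10.4,-11,0],"spin":-83.3},{"xyz":[-10.4,-11,0],"spin":-83.3},{"xyz":[-10.4,-11,0],"spin":-83.3},{"xyz":[-10.4,-11,0],"spin":-83.3},{"xyz":[-10.4,-11,0],"spin":-83.3},{"xyz":[-10.4,-11,0],"spin":-83.3},{"xyz":[-10.4,-11,0],"spin":-83.3},{"xyz":[-10.4,-11,0],"spin":-83.3}]'
python3 - <<'E'
from h import *
o=ctrl.get_obs();c=cam("wrist",o);im=ctrl.get_image("wrist");np.savez("w3.npz",im=im,p=o["ee_pos"],r=o["orientation"])
togo((521,-64,148),81)
for b in blobs(im,(95,100,40),(125,255,255),150)[1]:
    r=cv2.minAreaRect(b);print(np.round(r[0]),np.round(r[1]),round(r[2],1),np.round([onz(c,p,28)[:2] for p in cv2.boxPoints(r)],1).tolist(),np.round(onz(c,r[0],28),1))
cv2.imwrite("pics/w3.png",im[:,:,::-1])
E
```

```text
t: 6.05
ee_pos: [513.1, -131.9, 146.8]
orientation: [2.389, 2.036, -0.001]
ft_force: [-0.4, -0.9, -2.0]
width: 13.9
t 6.1 yaw 80.92 tilt 0.19 pos [ 513.2 -131.9  147. ] q [-0.27  0.39  1.9  -0.    0.85 -0.11] F [ 0.1  0.1 -3. ] w 13.8 | shift [ 6.83 -0.3  -0.12] spin -0.1
[296. 115.] [98. 22.] 89.2 [[501.2, -21.4], [518.3, -23.9], [506.2, -100.8], [487.6, -98.1]] [503.6 -59.4  28. ]
[336. 114.] [99. 21.] 90.0 [[533.1, -25.8], [549.4, -28.4], [538.8, -106.0], [521.1, -103.2]] [535.9 -64.2  28. ]
```

View pics/w3.png

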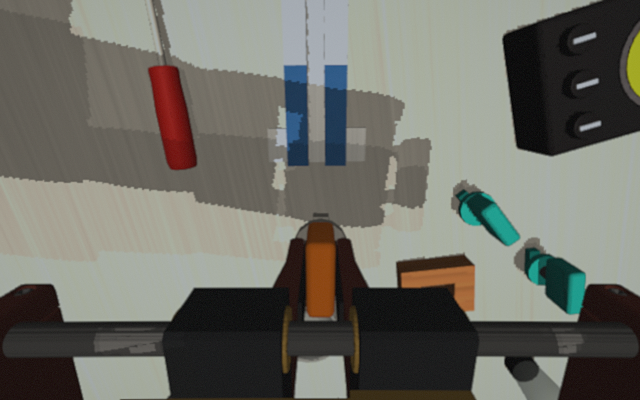

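```bash
python3 -m inch '[{"xyz":[3,-0.2,0],"spin":-0.2},{"xyz":[6,-0.44,0],"spin":-0.2},{"xyz":[6.86,-0.44,3],"spin":-0.2},{"xyz":[6.86,-0.44,5.5],"spin":-0.2},{"xyz":[6.86,-0.44,6.4],"spin":-0.2},{"xyz":[6.86,-0.44,6.4],"spin":-0.2},{"xyz":[6.86,-0.44,6.4],"spin":-0.2},{"xyz":[6.86,-0.44,6.4],"spin":-0.2}]'
python3 - <<'E'
from h import *
o=ctrl.get_obs();c=cam("wrist",o);im=ctrl.get_image("wrist");np.savez("w4.npz",im=im,p=o["ee_pos"],r=o["orientation"])
togo((519.7,-63.5,72),81.1)
cv2.imwrite("pics/w4.png",im[:,:,::-1])
E
```

```text
t: 6.9
ee_pos: [520.6, -64.1, 83.9]
orientation: [2.384, 2.039, 0.001]
ft_force: [0.5, 0.4, -3.0]
width: 14.0
t 6.95 yaw 81.08 tilt 0.28 pos [520.6 -64.   83.9] q [-0.14  0.49  1.94 -0.    0.71  0.01] F [-0.4  0.5 -1.2] w 13.9 | shift [ 0.04 -0.11  1.19] spin -0.0
```

View pics/w4.png

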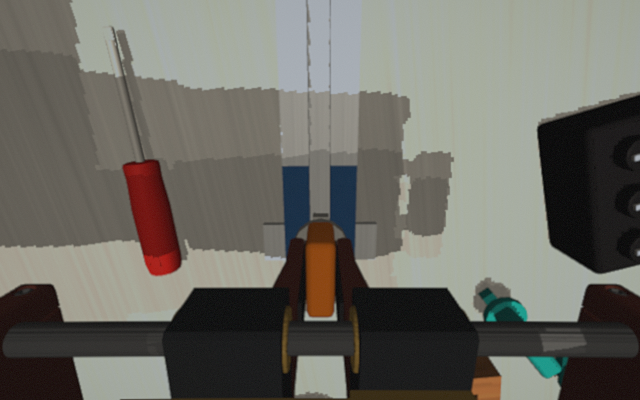

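Run:
```python
from h import *
d=np.load("w4.npz");im=d["im"];o=dict(ee_pos=d["p"],orientation=d["r"]);c=cam("wrist",o);R=Ro.from_rotvec(d["r"]).as_matrix()
m,_=blobs(im,(95,100,30),(125,255,255),50)
for r in range(170,216,9):
    x=np.where(m[r])[0];x=x[(x>270)&(x<370)];g=np.argmax(np.diff(x));L,Rr=x[g],x[g+1]
    f=lambda u:np.round((R.T@(onz(c,(u,r),28)-d["p"]))[:2],1)
    print(r,x[0],L,Rr,x[-1],"slot",f(L+.5),f(Rr-.5),"outer",f(x[0]-.5),f(x[-1]+.5))
```

```text
170 283 307 331 355 slot [37.1 -9.5] [37.   5.9] outer [ 37.1 -26.1] [37.  22.5]
179 283 307 331 355 slot [30.9 -9.5] [30.9  5.9] outer [ 30.9 -26.3] [30.9 22.7]
188 284 307 331 355 slot [24.7 -9.6] [24.7  6. ] outer [ 24.7 -25.9] [24.6 22.9]
197 284 308 331 355 slot [18.4 -9. ] [18.3  6. ] outer [ 18.4 -26.1] [18.3 23.1]
206 285 308 331 354 slot [11.9 -9.1] [11.9  6.1] outer [ 11.9 -25.6] [11.9 22.6]
215 285 308 331 354 slot [ 5.4 -9.1] [5.3 6.1] outer [  5.4 -25.8] [ 5.3 22.8]
```

```bash
python3 -m inch '[{"xyz":[0,-0.16,0],"spin":0},{"xyz":[0,-0.16,0.6],"spin":0},{"xyz":[0,-0.16,1.2],"spin":0},{"xyz":[0,-0.16,1.4],"spin":0},{"xyz":[0,-0.16,1.55],"spin":0},{"xyz":[0,-0.16,1.65],"spin":0},{"xyz":[0,-0.16,1.7],"spin":0},{"xyz":[0,-0.16,1.7],"spin":0}]'; python3 -c "
from h import *
togo((519.7,-63.5,52),81.1)"
```

```text
t: 7.75
ee_pos: [519.2, -63.8, 66.9]
orientation: [2.384, 2.039, 0.002]
ft_force: [0.2, -0.3, -2.3]
width: 13.9
t 7.75 yaw 81.08 tilt 0.28 pos [519.2 -63.8  66.9] q [-0.14  0.51  1.95 -0.    0.67  0.02] F [ 0.2 -0.3 -2.3] w 13.9 | shift [0.05 0.04 1.49] spin -0.0
```

The foot is about 3 mm below the rail top with no contact force, so the head is entering the slot. I'll continue to just short of the collar, then feel for it.

```bash
python3 -m inch '[{"xyz":[0,0,0.4],"spin":0},{"xyz":[0,0,0.8],"spin":0},{"xyz":[0,0,1.1],"spin":0},{"xyz":[0,0,1.3],"spin":0},{"xyz":[0,0,1.35],"spin":0},{"xyz":[0,0,1.35],"spin":0}]'; for i in 1 2 3 ; do python3 -m inch '[{"xyz":[0,0,0.05],"spin":0},{"xyz":[0,0,0.05],"spin":0}]'; done
```

```text
t: 8.35
ee_pos: [519.2, -63.9, 53.3]
orientation: [2.384, 2.039, 0.001]
ft_force: [0.8, 0.9, -1.9]
width: 13.7
t: 8.55
ee_pos: [519.2, -63.9, 52.8]
orientation: [2.384, 2.039, 0.001]
ft_force: [0.2, 0.2, -2.3]
width: 13.9
t: 8.75
ee_pos: [519.2, -63.9, 52.3]
orientation: [2.384, 2.039, 0.001]
ft_force: [-0.6, -0.3, -1.6]
width: 13.8
t: 8.95
ee_pos: [519.2, -63.9, 51.8]
orientation: [2.384, 2.039, 0.002]
ft_force: [0.1, -0.1, -1.5]
width: 13.8
```

```bash
for i in 1 2 3 ; do python3 -m inch '[{"xyz":[0,0,0.04],"spin":0},{"xyz":[0,0,0.04],"spin":0}]'; done
```

```text
t: 9.15
ee_pos: [519.2, -63.9, 51.4]
orientation: [2.384, 2.039, 0.002]
ft_force: [-0.7, 0.8, -3.2]
width: 13.6
t: 9.35
ee_pos: [519.3, -63.9, 51.3]
orientation: [2.384, 2.039, 0.002]
ft_force: [-1.8, 0.3, 4.8]
width: 13.6
t: 9.55
ee_pos: [519.3, -63.9, 51.3]
orientation: [2.384, 2.039, 0.002]
ft_force: [-2.0, 0.3, 4.9]
width: 13.5
```

```bash
python3 -m inch '[{"xyz":[0,0,-0.03],"spin":0},{"xyz":[0.5,0,-0.03],"spin":0},{"xyz":[1.2,0,-0.03],"spin":0},{"xyz":[2,0,-0.03],"spin":0},{"xyz":[2.8,0,-0.03],"spin":0},{"xyz":[3.5,0,-0.03],"spin":0},{"xyz":[4,0,-0.03],"spin":0},{"xyz":[4,0,-0.03],"spin":0}]';  python3 -m inch '[{"xyz":[0.5,0,0],"spin":0},{"xyz":[1.2,0,0],"spin":0},{"xyz":[2,0,0],"spin":0},{"xyz":[2.8,0,0],"spin":0},{"xyz":[3.5,0,0],"spin":0},{"xyz":[4,0,0],"spin":0},{"xyz":[4,0,0],"spin":0},{"xyz":[4,0,0],"spin":0}]'
python3 - <<'E'
from h import *
o=ctrl.get_obs();c=cam("wrist",o);im=ctrl.get_image("wrist");np.savez("w5.npz",im=im,p=o["ee_pos"],r=o["orientation"])
togo((519.3+.155*130,-63.9+.988*130,51.2),81.3)
cv2.imwrite("pics/w5.png",im[:,:,::-1])
E
```

```text
t: 10.35
ee_pos: [525.6, -23.6, 51.5]
orientation: [2.383, 2.04, 0.002]
ft_force: [-0.0, 0.4, -2.5]
width: 13.7
t: 11.15
ee_pos: [531.8, 16.1, 51.4]
orientation: [2.382, 2.041, 0.002]
ft_force: [-0.6, 0.8, -2.4]
width: 14.0
t 11.2 yaw 81.14 tilt 0.29 pos [531.8  15.9  51.4] q [ 0.01  0.55  1.93 -0.01  0.65  0.17] F [ 0.1  0.6 -1.9] w 13.9 | shift [4.92 0.01 0.01] spin -0.2
```

View pics/w5.png

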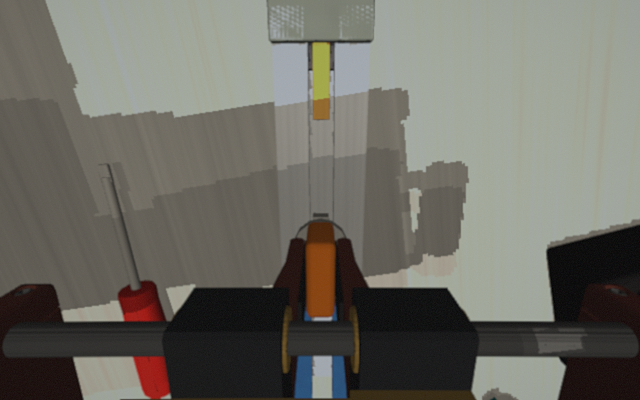

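Run:
```python
from h import *
d=np.load("w5.npz");im=d["im"];o=dict(ee_pos=d["p"],orientation=d["r"]);c=cam("wrist",o);R=Ro.from_rotvec(d["r"]).as_matrix()
f=lambda u,v,z=28:np.round((R.T@(onz(c,(u,v),z)-d["p"]))[:2],1)
for v in(90,120,160,200): 
    g=cv2.cvtColor(im,cv2.COLOR_RGB2GRAY)[v].astype(int);e=np.abs(np.diff(g[255:390]));i=255+np.where(e>12)[0];print(v,i.tolist())
print("tip",f(321,119,24),f(321,119,20),"housing",f(321,42,28),f(321,42,36),"slot@150",f(309.5,150),f(334,150),"slot@200",f(309,200),f(333.5,200))
```

```text
90 [306, 307, 308, 309, 332, 334, 367, 368, 380, 381, 382]
120 [307, 309, 332, 334, 367]
160 [307, 308]
200 []
tip [71.3 -0.6] [71.1 -0.6] housing [109.4  -0.6] [108.1  -0.6] slot@150 [54.8 -7. ] [54.7  6.7] slot@200 [25.7 -7.6] [25.7  6.7]
```

```bash
python3 -m inch '[{"xyz":[1,-0.03,0],"spin":-0.2},{"xyz":[2,-0.03,0],"spin":-0.2},{"xyz":[3,-0.03,0],"spin":-0.2},{"xyz":[4,-0.03,0],"spin":-0.2},{"xyz":[5,-0.03,0],"spin":-0.2},{"xyz":[5.8,-0.03,0],"spin":-0.2},{"xyz":[6.2,-0.03,0],"spin":-0.2},{"xyz":[6.2,-0.03,0],"spin":-0.2}]';  python3 -m inch '[{"xyz":[0.3,0,0],"spin":0},{"xyz":[0.6,0,0],"spin":0},{"xyz":[0.9,0,0],"spin":0},{"xyz":[1.2,0,0],"spin":0},{"xyz":[1.2,0,0],"spin":0}]'; python3 -c "
from h import *
togo((544.7,99.9,51.4),81.2)"; for i in 1 2 3 4; do python3 -m inch '[{"xyz":[0.1,0,0],"spin":0},{"xyz":[0.1,0,0],"spin":0}]'; done
```

```text
t: 12.0
ee_pos: [541.3, 78.1, 51.4]
orientation: [2.379, 2.045, 0.003]
ft_force: [0.4, 1.8, 1.4]
width: 13.8
t: 12.5
ee_pos: [543.0, 90.0, 51.4]
orientation: [2.379, 2.045, 0.002]
ft_force: [-0.1, -3.6, 1.8]
width: 13.7
t 12.5 yaw 81.37 tilt 0.29 pos [543.   90.   51.4] q [ 0.14  0.57  1.89 -0.01  0.68  0.3 ] F [-0.1 -3.6  1.8] w 13.7 | shift [ 1.    0.02 -0.01] spin 0.2
t: 12.7
ee_pos: [543.2, 90.9, 51.4]
orientation: [2.378, 2.045, 0.002]
ft_force: [-1.0, -4.2, 2.1]
width: 14.0
t: 12.9
ee_pos: [543.3, 91.7, 51.4]
orientation: [2.378, 2.045, 0.002]
ft_force: [-0.2, -4.3, 1.9]
width: 13.6
t: 13.1
ee_pos: [543.4, 92.6, 51.4]
orientation: [2.378, 2.045, 0.002]
ft_force: [0.2, -4.6, 1.4]
width: 13.7
t: 13.3
ee_pos: [543.6, 93.5, 51.4]
orientation: [2.378, 2.045, 0.002]
ft_force: [0.4, -5.3, 1.6]
width: 14.2
```

```bash
for i in 1 2 3 4; do python3 -m inch '[{"xyz":[0.1,0,0],"spin":0},{"xyz":[0.1,0,0],"spin":0}]'; done; for i in 1 2 3 4; do python3 -m inch '[{"xyz":[0.06,0,0],"spin":0},{"xyz":[0.06,0,0],"spin":0}]'; done | grep -v -e orient -e width
```

```text
t: 13.5
ee_pos: [543.7, 94.4, 51.4]
orientation: [2.378, 2.045, 0.001]
ft_force: [-0.4, -5.9, 1.6]
width: 14.0
t: 13.7
ee_pos: [543.8, 95.2, 51.4]
orientation: [2.378, 2.045, 0.001]
ft_force: [0.1, -4.9, 2.3]
width: 13.7
t: 13.9
ee_pos: [543.9, 96.0, 51.4]
orientation: [2.378, 2.045, 0.001]
ft_force: [0.1, -5.7, 1.8]
width: 13.8
t: 14.1
ee_pos: [544.0, 96.8, 51.4]
orientation: [2.378, 2.045, 0.0]
ft_force: [-0.5, -6.3, 2.2]
width: 14.0
t: 14.3
ee_pos: [544.1, 97.1, 51.4]
ft_force: [-0.3, -5.2, 2.4]
t: 14.5
ee_pos: [544.2, 97.4, 51.4]
ft_force: [0.2, -6.5, 1.5]
t: 14.7
ee_pos: [544.2, 97.7, 51.4]
ft_force: [-0.5, -5.9, 2.4]
t: 14.9
ee_pos: [544.2, 98.0, 51.4]
ft_force: [-0.6, -5.6, 2.0]
```

```bash
for i in 1 2 3 4 5; do python3 -m inch '[{"xyz":[0.09,0,0],"spin":0},{"xyz":[0.09,0,0],"spin":0}]'; done | grep -v -e orient -e width
```

```text
t: 15.1
ee_pos: [544.3, 98.5, 51.4]
ft_force: [-0.8, -5.9, 2.1]
t: 15.3
ee_pos: [544.4, 99.1, 51.4]
ft_force: [-0.2, -5.9, 2.2]
t: 15.5
ee_pos: [544.5, 99.7, 51.4]
ft_force: [0.1, -6.4, 1.9]
t: 15.7
ee_pos: [544.6, 100.2, 51.4]
ft_force: [-1.1, -5.3, 1.9]
t: 15.9
ee_pos: [544.7, 100.7, 51.4]
ft_force: [-0.2, -5.8, 1.7]
```

```bash
for i in 1 2 3 4 5; do python3 -m inch '[{"xyz":[0.09,0,0],"spin":0},{"xyz":[0.09,0,0],"spin":0}]'; done | grep -v -e orient -e width
```

```text
t: 16.1
ee_pos: [544.7, 101.2, 51.4]
ft_force: [-1.0, -6.2, 1.3]
t: 16.3
ee_pos: [544.8, 101.5, 51.4]
ft_force: [-0.6, -7.7, 2.8]
t: 16.5
ee_pos: [544.8, 101.6, 51.4]
ft_force: [-0.0, -9.3, 2.3]
t: 16.7
ee_pos: [544.8, 101.6, 51.4]
ft_force: [-1.0, -9.2, 3.2]
t: 16.9
ee_pos: [544.9, 101.6, 51.4]
ft_force: [0.1, -9.5, 1.8]
```

```bash
python3 -m inch '[{"xyz":[0.1,0,0],"spin":0},{"xyz":[0.18,0,0],"spin":0},{"xyz":[0.18,0,0],"spin":0}]';  python3 -m inch '[{"xyz":[-0.2,0,0],"spin":0},{"xyz":[-0.4,0,0],"spin":0},{"xyz":[-0.45,0,0],"spin":0},{"xyz":[-0.45,0,0],"spin":0}]'; python3 -c "
from h import *
togo((544.8-.154*4.5,101.6-.988*4.5,51.4),81.2)"
```

```text
t: 17.2
ee_pos: [545.0, 102.4, 51.4]
orientation: [2.371, 2.045, -0.013]
ft_force: [-0.4, -10.0, 3.0]
width: 13.7
t: 17.6
ee_pos: [544.4, 98.0, 51.5]
orientation: [2.371, 2.045, -0.013]
ft_force: [0.7, -1.7, -1.1]
width: 13.9
t 17.6 yaw 81.56 tilt 0.78 pos [544.4  98.   51.5] q [ 0.16  0.57  1.88 -0.02  0.69  0.33] F [ 0.7 -1.7 -1.1] w 13.9 | shift [-0.09 -0.01  0.01] spin 0.4
```

Run:
```python
from h import *
o=ctrl.get_obs();c=cam("wrist",o);im=ctrl.get_image("wrist");R=Ro.from_rotvec(o["orientation"]).as_matrix()
m,bs=blobs(im,(5,150,50),(28,255,255),300,(285,190,355,330))
for b in bs:
    print(cv2.boundingRect(b))
    for v in (b[:,0,1].min(),b[:,0,1].max()):
        u=b[b[:,0,1]==v][:,0,0].mean();print(v,u,[np.round(R.T@(onz(c,(u,v),z)-o["ee_pos"]),1).tolist() for z in(75.5,43.5)])
cv2.imwrite("pics/w6.png",cv2.resize(im[170:340,250:390],None,fx=4,fy=3)[:,:,::-1])
```

```text
(305, 223, 31, 94)
223 320.0 [[29.1, -1.2, -24.4], [17.2, -1.2, 7.8]]
316 319.5 [[-19.1, -1.4, -23.8], [-42.3, -1.5, 8.5]]
```

View pics/w6.png

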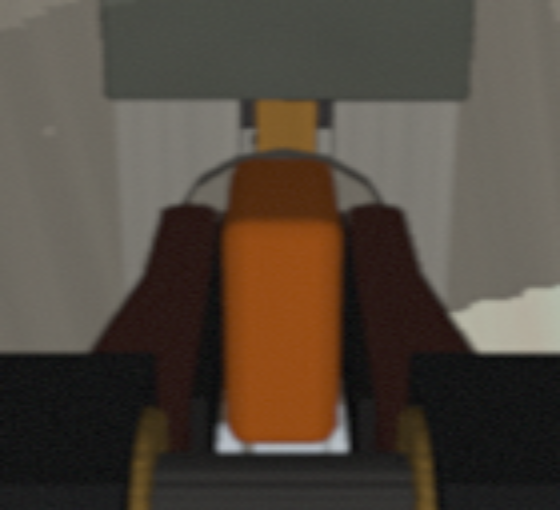

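Run:
```python
from h import *
for f in("w3","w4","w5","now"):
    if f=="now": o=ctrl.get_obs();im=cv2.imread("pics/w6.png")[:,:,::-1].copy();im2=np.zeros((400,640,3),np.uint8);im2[170:340,250:390]=cv2.resize(im,(140,170));im=im2
    else: d=np.load(f+".npz");im=d["im"];o=dict(ee_pos=d["p"],orientation=d["r"])
    c=cam("wrist",o);R=Ro.from_rotvec(o["orientation"]).as_matrix()
    P=lambda v,zt:None
    m,bs=blobs(im,(5,150,50),(28,255,255),300,(285,190,355,330));b=max(bs,key=cv2.contourArea)
    V=cv2.cvtColor(im,cv2.COLOR_RGB2HSV)[:,:,2].astype(int)
    col=V[b[:,0,1].min()+6:300,316:325].mean(1);e=b[:,0,1].min()+6+np.argmax(np.abs(np.diff(col)))+.5
    v0,v1=b[:,0,1].min()-.5,b[:,0,1].max()+.5
    zz=o["ee_pos"][2]
    X=lambda v,dz:round(float((R.T@(onz(c,(320,v),zz+dz)-o["ee_pos"]))[0]),1)
    print(f,v0,e,v1,"far bottom",X(v0,-8),"far top",X(e,24),"near top",X(v1,24))
```

```text
w3 221.5 242.5 316.5 far bottom 18.0 far top 19.6 near top -19.3
w4 221.5 242.5 315.5 far bottom 18.0 far top 19.6 near top -18.7
w5 222.5 242.5 316.5 far bottom 17.4 far top 19.6 near top -19.3
now 222.5 243.5 316.5 far bottom 17.5 far top 19.2 near top -19.4
```

Tilt in the grip is unchanged, and the handle is centred on the TCP to within about 1 mm. The close-up shows the collar flat on the rail. Next comes the turn, in stages.

```bash
python3 -m inch '[{"xyz":[0,0,0],"spin":4},{"xyz":[0,0,0],"spin":8},{"xyz":[0,0,0],"spin":12},{"xyz":[0,0,0],"spin":16},{"xyz":[0,0,0],"spin":20},{"xyz":[0,0,0],"spin":20}]'; python3 -c "
from h import *
togo((544,97.5,51.4),-8.8);print(ctrl.get_obs()['moment'])"
```

```text
t: 18.25
ee_pos: [543.7, 97.9, 51.4]
orientation: [2.689, 1.601, -0.012]
ft_force: [-1.9, -3.7, 3.6]
width: 13.5
t 18.25 yaw 61.55 tilt 0.81 pos [543.7  97.9  51.4] q [ 0.16  0.57  1.88 -0.02  0.69  0.68] F [-1.9 -3.7  3.6] w 13.5 | shift [-0.02  0.05  0.  ] spin 70.3
[-0.77335529  0.60795832  0.01181037]
```

```bash
python3 -m inch '[{"xyz":[0,0,0],"spin":6},{"xyz":[0,0,0],"spin":12},{"xyz":[0,0,0],"spin":18},{"xyz":[0,0,0],"spin":24},{"xyz":[0,0,0],"spin":30},{"xyz":[0,0,0],"spin":35},{"xyz":[0,0,0],"spin":35}]'; python3 -c "
from h import *
togo((544,97.5,51.4),-8.8);print(ctrl.get_obs()['moment'])"; python3 -m inch '[{"xyz":[0,0,0],"spin":6},{"xyz":[0,0,0],"spin":12},{"xyz":[0,0,0],"spin":18},{"xyz":[0,0,0],"spin":24},{"xyz":[0,0,0],"spin":30},{"xyz":[0,0,0],"spin":35.3},{"xyz":[0,0,0],"spin":35.3},{"xyz":[0,0,0],"spin":35.3}]'; python3 -c "
from h import *
togo((544,97.5,51.4),-8.8);print(ctrl.get_obs()['moment'])"
```

```text
t: 18.95
ee_pos: [544.0, 97.3, 51.5]
orientation: [3.044, 0.718, -0.006]
ft_force: [-0.4, -5.9, 0.3]
width: 14.0
t 18.95 yaw 26.55 tilt 0.85 pos [544.   97.3  51.5] q [ 0.16  0.57  1.88 -0.02  0.69  1.29] F [-0.4 -5.9  0.3] w 14.0 | shift [ 0.01 -0.01  0.01] spin 35.4
[-1.26194461  0.12728514  0.01029079]
t: 19.75
ee_pos: [544.3, 96.9, 51.5]
orientation: [3.117, -0.235, 0.002]
ft_force: [0.1, -6.0, -0.3]
width: 13.9
t 19.75 yaw -8.6 tilt 0.89 pos [544.3  96.9  51.5] q [ 0.16  0.57  1.88 -0.02  0.69  1.9 ] F [ 0.1 -6.  -0.3] w 13.9 | shift [-0.03 -0.06  0.01] spin 0.2
[-1.19867264  0.04551356 -0.02621823]
```

```bash
for i in 1 2 3 4 5; do python3 -m inch '[{"xyz":[0,0.1,0],"spin":0},{"xyz":[0,0.2,0],"spin":0},{"xyz":[0,0.2,0],"spin":0}]'; done | grep -v -e orient -e width
```

```text
t: 20.05
ee_pos: [544.0, 95.0, 51.5]
ft_force: [0.2, -0.8, -0.3]
t: 20.35
ee_pos: [543.7, 93.0, 51.5]
ft_force: [0.1, -1.1, -0.8]
t: 20.65
ee_pos: [543.4, 90.9, 51.5]
ft_force: [0.4, -1.7, -0.3]
t: 20.95
ee_pos: [543.1, 88.7, 51.5]
ft_force: [0.7, -2.1, -1.8]
t: 21.25
ee_pos: [542.8, 86.6, 51.5]
ft_force: [-0.4, -1.1, -1.6]
```

```bash
python3 -m inch '[{"xyz":[0,-0.1,0.02],"spin":0},{"xyz":[0,-0.1,0.03],"spin":0},{"xyz":[0,-0.1,0.03],"spin":0}]'; python3 -m inch '[{"xyz":[0,0,0],"spin":0},{"xyz":[0,0,0],"spin":0},{"xyz":[0,0,0],"spin":0},{"xyz":[0,0,0],"spin":0},{"xyz":[0,0,0],"spin":0}]' 0.68
python3 - <<'E'
from h import *
im=ctrl.get_image("wrist");togo((544,97.5,51.4),-8.8)
cv2.imwrite("pics/w7.png",im[:,:,::-1])
E
```

```text
t: 21.55
ee_pos: [542.8, 87.1, 51.4]
orientation: [3.117, -0.233, 0.002]
ft_force: [-1.5, -4.5, 3.2]
width: 13.8
t: 22.05
ee_pos: [542.9, 87.2, 51.4]
orientation: [3.117, -0.233, 0.002]
ft_force: [-0.8, -1.2, -0.2]
width: 28.3
t 22.1 yaw -8.54 tilt 0.94 pos [542.9  87.2  51.4] q [ 0.15  0.57  1.89 -0.03  0.69  1.89] F [-0.  -0.2 -0.9] w 28.1 | shift [-0.04 -1.04 -0.02] spin 0.3
```

View pics/w7.png

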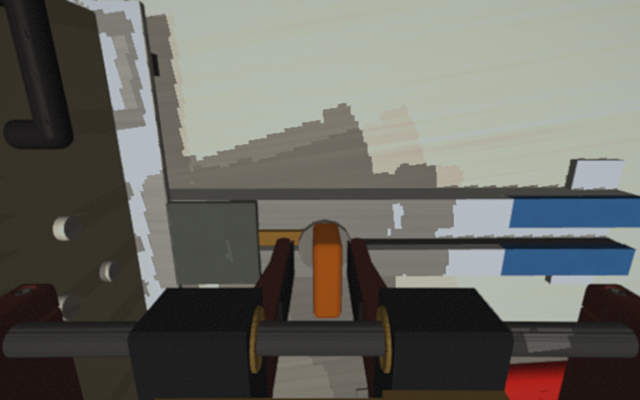

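The handle at (328,270) is free between the fingers (285 and 352) and lies crosswise to the rail, so the gripper can rise.

```bash
python3 -m inch '[{"xyz":[0,0,-0.5],"spin":0},{"xyz":[0,0,-1.5],"spin":0},{"xyz":[0,0,-3],"spin":0},{"xyz":[0,0,-6],"spin":0},{"xyz":[0,0,-10],"spin":0},{"xyz":[0,0,-13],"spin":0},{"xyz":[0,0,-13],"spin":0},{"xyz":[-3,3,-13],"spin":0},{"xyz":[-3,3,-13],"spin":0},{"xyz":[-3,3,-13],"spin":0}]'
python3 - <<'E'
from h import *
o=ctrl.get_obs();c=cam("wrist",o);im=ctrl.get_image("wrist");togo((542.5,85,180),-8.8)
m,bs=blobs(im,(5,170,50),(28,255,255),100,(200,60,500,300))
for b in bs:
    r=cv2.minAreaRect(b);print(np.round(r[0]),np.round(r[1]),round(r[2],1),np.round(onz(c,r[0],75.5),1))
cv2.imwrite("pics/w8.png",im[:,:,::-1])
s=ctrl.get_image("scene");cv2.imwrite("pics/s8.png",cv2.resize(s[140:320,140:520],None,fx=2,fy=2)[:,:,::-1])
E
```

```text
t: 23.1
ee_pos: [508.1, 63.8, 182.1]
orientation: [3.117, -0.234, 0.002]
ft_force: [0.2, -0.1, -0.4]
width: 28.0
t 23.15 yaw -8.57 tilt 0.93 pos [509.   64.1 182.1] q [ 0.11  0.32  1.91 -0.02  0.92  1.84] F [0.4 0.3 0.2] w 28.2 | shift [ 3.   -2.57  0.18] spin 0.2
[262. 155.] [23.  8.] 0.0 [552.8 104.   75.5]
[288. 165.] [48. 16.] 87.4 [541.5  84.3  75.5]
```

View pics/w8.png

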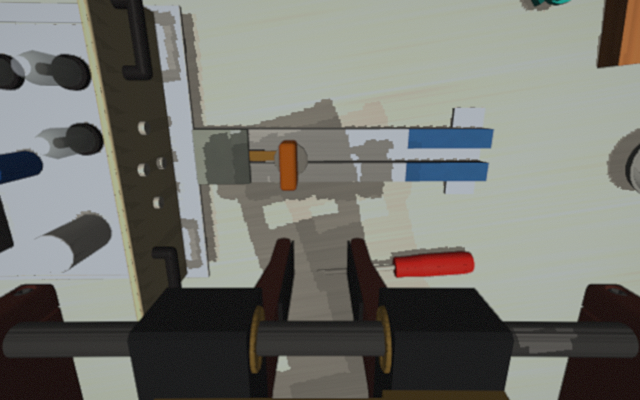

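View pics/s8.png

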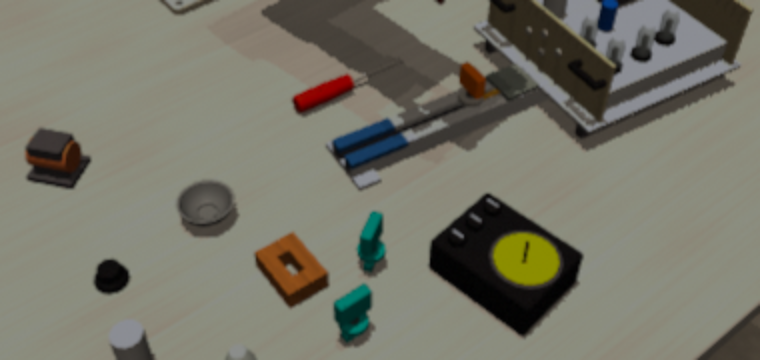

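Run:
```python
from h import *
o=ctrl.get_obs();c=cam("wrist",o)
im=ctrl.get_image("wrist");m,bs=blobs(im,(5,170,50),(28,255,255),200,(200,60,500,300))
for b in bs:
    r=cv2.minAreaRect(b);print(np.round(r[0],1),r[2],np.round(onz(c,r[0],75.5),1))
print("collar right edge z35",np.round(onz(c,(307,160),35),1),"housing",np.round(onz(c,(249,157),36),1))
print("expected collar right px",np.round(proj(c,np.array([541.5,84.3,35])-16*np.array([.153,.988,0]))))
ctrl.close_job()
```

```text
[288.7 166.5] 87.79740142822266 [541.6  84.4  75.5]
collar right edge z35 [538.2  70.8  35. ] housing [549.3 123.5  36. ]
expected collar right px [309. 159.]
the job is handed in; nothing more can be done
```

The stud is locked crosswise under the rail's lips and released. It stands upright with its collar on the rail, and the job is handed in after about 23 s of robot time.

I lifted the orange T-stud from its stand and lowered it into the blue end until I felt the collar seat. I then slid it against the plunger until the head stopped at the end wall, eased it back about 4 mm and turned it 90°. Before letting go I let the plunger take it back gently, then opened the gripper slightly and backed away.

**Forces:** The highest I read on the stud was about 10 N, at the wall. The turn met almost no resisting torque.

**Final pictures:**
- The handle lies across the rail to within about 3°.
- The handle and collar positions agree with an upright stud to about 2 mm.
- The stud did not move between the last two looks.
- The stand is empty, and the nearby objects and the turquoise look-alikes look undisturbed.

**Checks that did not fully agree:**
- **Wall position:** I felt the wall about 2 mm further along than the camera estimate, and the last firm push moved the tool another 0.8 mm.
- **Final position:** The stud sits 13–15 mm short of the pocket centre, against the stated maximum of 13 mm. That difference is about the size of the camera error.

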